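# Jack up the stuck lid of a casting box and hold it

## Task

Set the small jack on the table in front of the casting box whose lid has the round lift pad, with the saddle centred under that pad. Pump the handle once to break the lid loose: press it down until the pad has risen at least 15 mm, then ease it fully back up so that the lid comes down shut without dropping; then press the handle down again until the pad is raised at least 15 mm and finish holding it there, the handle still pressed and the lid carried by the jack alone. Be gentle: grip the jack lightly, its housing is thin plastic, work the handle smoothly, and leave the other box and the things standing around where they are.

Things in the scene. Friction and masses are not known exactly. Their poses are not given: they have to be found in the camera images.
- jack: small lever jack, loose on the table, 0.9 kg; dark base plate 215 x 70 x 10 mm. Origin on the underside below the housing's middle; x points along the jack to the saddle, z up. Base from x = -125 to +90 mm, saddle at x = +60 mm; the handle runs back over the base from its pivot at x = -20, z = 78 mm
- jack_grip (a point): point in the middle of the jack's grey plastic housing, 60 mm above the jack's underside, axes as the jack. Housing 50 mm long (jack x), 36 mm wide (y), top 85 mm above the table. Grip it here across its width, from above. It is thin: 40 N or less per finger; all force of the fingers on the jack together must stay below 120 N
- jack_saddle: the jack's lifting saddle, a steel disc 36 mm across on a ram; origin at the centre of its top face, 60 mm above the table at rest. It rises straight up, 6 mm for each 0.1 rad of handle
- jack_paddle: rubber press pad on the handle's free end, 34 x 46 x 10 mm; origin at the centre of its top, at rest 114 mm behind the jack's origin, 112 mm up. Pushed down it swings on a 100 mm radius about the pivot, to 53 mm at the stop. It takes 2 to 10 N (never over 50) and springs up when let go: follow it up slowly, so that the lid's pad stays under 0.22 m/s
- jack_handle (a joint): angle of the jack's handle: 0 at rest (up), 0.6 rad at its lower stop
- casting_box: the casting box whose lid has the round lift pad: grey box 200 x 160 x 66 mm, fixed, with a steel lid (top 87 mm above the table; ribs and knob to 101 mm). Origin at the foot of its front wall, in the middle; the front faces its own -x, z up; the lid is hinged along its far edge
- lift_lid: lid of the casting box with its marked lift point, a round steel pad 44 mm across with a dark ring on top (90 mm above the table), on a tongue out of the front edge. Origin at the centre of the PAD's underside: 72 mm above the table when shut, 47 mm ahead (-x) of the box's origin, 245 mm from the hinge. Axes as the box when shut. Takes 5 to 9 N to raise at the pad; nothing keeps it open
- other_box: second casting box, same in size and colour, but its lid has a plain square-ended tab (30 mm wide, no round pad); not to be used. Origin and axes as the first
- other_lid: the second box's lid, origin at the underside of its square tab, 72 mm above the table when shut
- small_figure: bystander, to be left alone: small orange vinyl toy figure, 46 mm wide, 80 mm tall, between the two boxes' fronts. Origin at its underside below its middle
- big_figure: bystander, to be left alone: blue vinyl toy figure, 70 mm wide, 120 mm tall, beside the boxes. Origin at its underside below its middle
- paint_jar: bystander, to be left alone: paint jar, 44 mm wide, 55 mm tall, between the two boxes. Origin at its underside below its middle
- glue_bottle: bystander, to be left alone: white glue bottle, 40 mm wide, 110 mm tall, beside the boxes. Origin at its underside below its middle
- paint_brush: bystander, to be left alone: paint brush, 150 mm long, lying between the work places in front. Origin at its underside near its middle
- parts_tray: bystander, to be left alone: open black tray, 150 x 110 x 35 mm, lying on the opposite side from the jack. Origin at its underside below its middle
Mind the look-alikes: they are no part of the job. Leave any yellow look-alike of the jack alone.

How it is judged:
By the outcome, as a careful person would: the job done as asked, in the order asked, and still so for the second after the job is handed in, while the arm keeps its last pose, push and grip.
It also fails if it takes over 67 s, if anything falls off the work surface, if the arm or the gripper's body presses on something with over 40 N, if the wrist force passes 120 N, or if a joint passes its speed limit or range.

## Robot

A 7-joint arm with a two-finger parallel gripper is mounted at the origin on the work surface. World frame = base frame: x ahead of the robot, y to its left, z up, the work surface at z = 0. Lengths are in m, angles in rad, forces in N, time in s.
With the tool pointing down it reaches from about 0.425 to 0.925 m from the base axis. Payload 6.8 kg.
Tool frame: the origin (TCP) lies at the very end of the fingers, on their centre line; the grasp point (between the pads) lies ctrl.tcp_to_grasp behind it (ctrl.tcp_to_grasp is the distance from the TCP to the grasp point, in m); z points along the fingers, y is the line along which they close (so a half turn about z gives the same grasp; the last joint's range is limited). The gripper opens to 85 mm and grips with 20 to 120 N. Pads are 22 mm wide; open, the fingers measure 114 mm over their backs; the gripper's body (76 mm by 85 mm) begins 54 mm behind the grasp point. The pads swing forward as they close: fully open they stand 13 mm farther back than shut.
Start: joints at [1.084, 0.477, 0.022, 1.555, -0.011, 1.109, -0.083], TCP at [0.25, -0.627, 0.231] pointing down, gripper open.
Joint ranges: [-2.96, 2.96], [-0.34, 2.1], [-1.41, 1.46], [0.24, 2.44], [-1.37, 4.51], [0.17, 1.92], [-2.96, 2.96]. Speed limits (rad/s): [2.39, 2.39, 3.14, 3.14, 3.14, 3.14, 3.14].

## Interface

Orientations are given as a 3x3 rotation matrix whose columns are the frame's x, y, z axes.
In Python, from plant import ctrl, snapshot, get_calibration gives the robot as it stands.
- The arm moves only by the tool carry_out, never from a script. Its argument "steps" is a list of rows, each a list of 6 numbers: the shift along the tool's x, y, z in m, then the turn, a rotation vector about the tool's x, y, z in degrees. A call has 1 to 20 rows; each row shifts and turns the commanded pose from where the row before left it, along the tool's axes as they then stand; what a row does not reach is not made up. A row lasts 1/10 s, in which the tool goes at most 50 mm and 8.59 degrees, less where a joint would pass 70% of its speed; a pose out of reach is approached as far as the arm can. A call is refused whole if a number of a shift passes 0.05 or a number of a turn 8.59, either way. A call with a gripper value outside its range is refused whole. "claw" is the closure, from 0 (fully open) to 1 (shut), set as the call begins (left out, the last holds). The fingers move at their own pace and stop on an object; the grip force is fixed at half the most. Time passes only in rows, so rows that do not move let the fingers close. It gives the time, the measured TCP pose, the force, the opening and the grip force at its end, in the units of the state.
- ctrl.state(): the state, without advancing time (a new reading comes with each control period).
- snapshot(name): name is "scene" or "top" or "wrist"; returns the picture (480x640x3 uint8, red, green, blue); there is no depth.
- get_calibration(name): a dict with "mtx" (3x3 intrinsics, pixels), "rvec" (rotation vector, rad) and "tvec" (3), from world to camera coordinates, as OpenCV has them. Camera axes: x right, y down, z forward; pixel columns grow to the right and rows downward; lengths in m; the calibration is good to about 2 mm. The wrist camera is an equidistant fisheye: a pixel r from the principal point sees the ray r / f radians off the axis. A picture is of the moment at which its call begins: read the wrist's pose just before it. get_calibration takes no time and is no camera call; for the wrist camera it gives the pose at the moment of the call.
- ctrl.hand_in(): hands the job in; it is judged then, once.
The state is a dict: "time": time; "joints": joint angles; "qvel": joint speeds; "joint_efforts": joint torques, N m; "eef_pos": TCP position; "eef_rot": TCP orientation; "ft_force": force on the tool from outside, world axes, zero at the start; "moment": the same for the moment, N m; "opening": finger opening in m; "grip_force": force on a finger pad.
Only numpy, scipy, OpenCV 4.12 (cv2) and the standard library are available. Lean on these libraries where they do the work, as an engineer would, in place of code of your own. Each camera call takes 0.05 s, during which the arm holds its last target. There are 200 camera calls.

## Working session

There is one attempt and no reset: what is moved stays moved. The work goes in short steps, Python scripts to look and compute and a tool call to move; the robot and the scene stay as the last step left them, time stands still between calls to the robot, and variables do not carry over. Pictures are saved under pics/ and viewed, at most 10 in all, crops included, and the job is handed in when it is done.

Besides the shell and the picture viewer there is one more tool, called after ">>>" as name([rows], argument=value, ...), one row to a line, values as JSON. carry_out: Moves the arm, as the interface text tells. Its arguments: {"type":"object","properties":{"steps":{"type":"array"},"claw":{"type":"number"}},"required":["steps"]}

```bash
ls; mkdir -p pics; python3 - <<'E'
from plant import ctrl,snapshot,get_calibration
import cv2
for n in("scene","top"):
    cv2.imwrite(f"pics/{n}0.png",snapshot(n)[:,:,::-1]); print(get_calibration(n))
s=ctrl.state();print(s,ctrl.tcp_to_grasp)
E
```

```text
pics
{'mtx': array([[514.38137458,   0.        , 306.90647009],
       [  0.        , 514.38137458, 244.91071143],
       [  0.        ,   0.        ,   1.        ]]), 'rvec': array([ 1.12510492,  2.25038152, -1.06396037]), 'tvec': array([ 0.23423458, -0.20727149,  1.63876586])}
{'mtx': array([[445.06670545,   0.        , 322.53080163],
       [  0.        , 445.06670545, 245.69877581],
       [  0.        ,   0.        ,   1.        ]]), 'rvec': array([ 2.11725364, -2.13094204,  0.2071959 ]), 'tvec': array([0.06984862, 0.53767831, 1.30726629])}
{'time': 0.1, 'joints': array([ 1.0839099 ,  0.47773693,  0.0223638 ,  1.55629333, -0.01149067,
        1.10930992, -0.08310362]), 'qvel': array([ 0.00082251, -0.00263598, -0.00086407, -0.00497624,  0.00019274,
        0.00241116,  0.00118868]), 'joint_efforts': array([ 5.15800493e-03, -5.97754383e+01,  1.61444653e+00, -2.81952435e+01,
        1.28854369e-02,  4.95900764e-03, -1.82648427e-05]), 'eef_pos': array([ 0.24940026, -0.62669   ,  0.23043531]), 'eef_rot': array([[ 9.29113158e-01,  3.69794832e-01, -7.22612304e-04],
       [ 3.69795514e-01, -9.29112038e-01,  1.44882416e-03],
       [-1.35620101e-04, -1.61334038e-03, -9.99998689e-01]]), 'ft_force': array([0.22636072, 0.36023251, 0.8463243 ]), 'moment': array([-0.03266607, -0.02837314,  0.03235313]), 'grip_force': 0.0, 'opening': 0.0854066817067082} 0.0187
```

View pics/scene0.png

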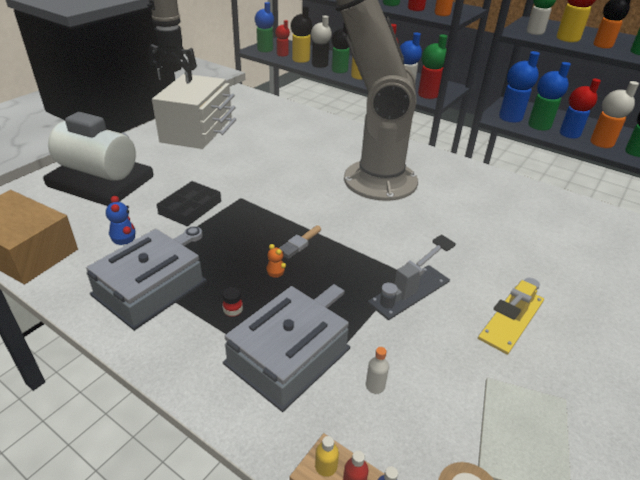

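View pics/top0.png

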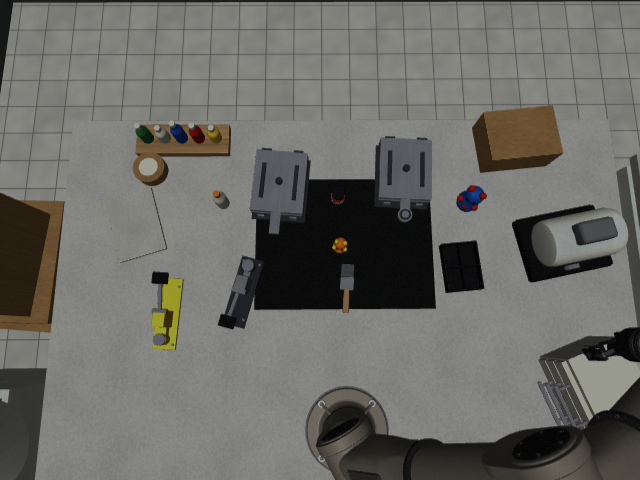

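The top view shows two boxes. The round ringed pad is at (405,214) on the right box, and the left box has a square tab at (275,225). There are two jacks: the dark one at (240,290), which fits the description, and the yellow look-alike at (167,313), to be left alone. I'll confirm this in one enlarged crop.

```bash
cat > h.py <<'E'
import numpy as np,cv2
from plant import ctrl,snapshot,get_calibration
def ray(n,uv,c=None):
    c=c or get_calibration(n);R=cv2.Rodrigues(np.array(c['rvec'],float))[0];t=np.ravel(c['tvec']);K=c['mtx']
    d=np.array([(uv[0]-K[0,2])/K[0,0],(uv[1]-K[1,2])/K[1,1]])
    if n=='wrist':
        r=np.hypot(*d); d=np.r_[d/max(r,1e-9)*np.sin(r),np.cos(r)]
    else: d=np.r_[d,1]
    return -R.T@t,R.T@d
def plane(n,uv,z,c=None):
    o,d=ray(n,uv,c);return o+d*(z-o[2])/d[2]
E
python3 - <<'E'
from h import *
im=cv2.imread('pics/top0.png')
a=cv2.resize(im[245:340,210:275],None,fx=6,fy=6,interpolation=cv2.INTER_CUBIC)
b=cv2.resize(im[130:225,370:437],None,fx=6,fy=6,interpolation=cv2.INTER_CUBIC)
cv2.imwrite('pics/crop1.png',np.hstack([a,b]))
for k,uv,z in[('pad',(405,214),.09),('saddle',(248,265),.06),('paddle',(229,321),.112),('knob',(405.5,168),.101),('fig',(340,245),.04),('blue',(471,199),.06),('brushend',(346,310),0),('brushtop',(347,265),0),('tray',(461,266),.035),('jar',(337,197),.05)]:
    print(k,plane('top',uv,z).round(4))
E
```

```text
pad [ 0.6262 -0.182   0.09  ]
saddle [0.4787 0.2907 0.06  ]
paddle [0.3119 0.3318 0.112 ]
knob [ 0.7676 -0.1874  0.101 ]
fig [0.5421 0.0125 0.04  ]
blue [ 0.6809 -0.3945  0.06  ]
brushend [ 0.3456 -0.0049  0.    ]
brushtop [ 0.4857 -0.0104  0.    ]
tray [ 0.4753 -0.3578  0.035 ]
jar [0.6927 0.0202 0.05  ]
```

View pics/crop1.png

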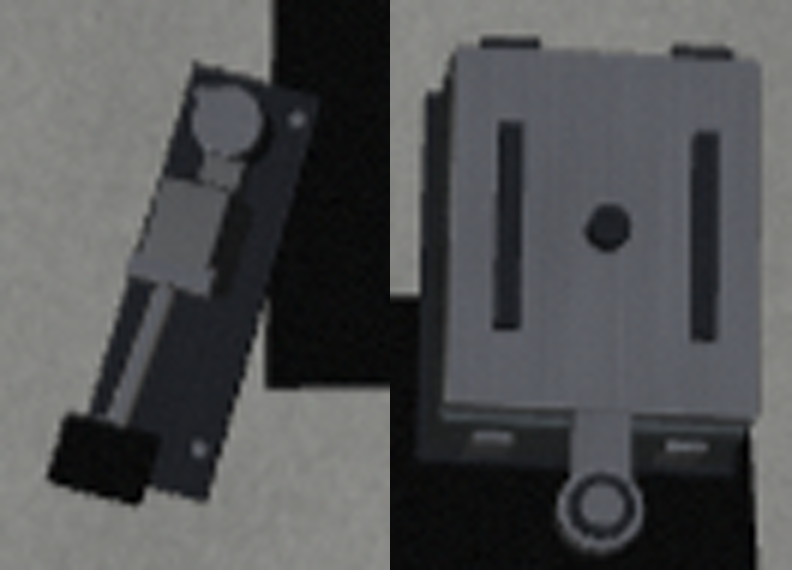

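```bash
python3 - <<'E'
from h import *
def P(x,y,z,o): return plane('top',((x+.5)/6-.5+o[0],(y+.5)/6-.5+o[1]),z)
A=(210,245);B=(370-65,130)
sad=P(229,119,.06,A);hou=P(181,234,.085,A);pad_=P(103,458,.112,A)
FL,FR,BR=[P(*p,.01,A) for p in((195,65),(320,97),(208,500))]
print('saddle',sad,'housing',hou,'paddle',pad_,'d',np.linalg.norm((sad-pad_)[:2]),np.linalg.norm((sad-hou)[:2]))
print('base',np.linalg.norm(FL-FR),np.linalg.norm(FR-BR))
an=lambda v:np.degrees(np.arctan2(v[1],v[0]))
print('yaw',an(sad-pad_),an(sad-hou),an(FR-BR),an(FL-FR)-90)
pad=P(600,506,.09,B);kn=P(607,228,.101,B)
print('pad',pad,'kn',kn,an(kn-pad))
for a,b in(((510,325),(511,123)),((704,340),(706,133))): print(an(P(*b,.1,B)-P(*a,.1,B)))
print(an(P(443,410,.087,B)-P(755,420,.087,B))-90)
# second view: scene
im=cv2.imread('pics/scene0.png')
print('scene pad',plane('scene',(194,234),.09),'scene sad', plane('scene',(390,286),.06))
for n,pt in(('scene',pad),('scene',sad),('scene',hou),('scene',pad_)):
    c=get_calibration(n);print(cv2.projectPoints(pt[None],c['rvec'],c['tvec'],c['mtx'],None)[0].ravel())
c=get_calibration('wrist');print(c)
E
```

```text
saddle [0.48047504 0.29151752 0.06      ] housing [0.42026198 0.30937929 0.085     ] paddle [0.31219734 0.3381221  0.112     ] d 0.1746120609986782 0.06280649650492073
base 0.06772523837409163 0.21262165326649873
yaw -15.480092014603226 -16.522609810194048 -14.389558233060024 -14.794044046947022
pad [ 0.62642431 -0.18072445  0.09      ] kn [ 0.7689745 -0.1881723  0.101    ] -2.990822695523875
-2.2911207200485144
-3.333958918083423
-2.2269584487912795
scene pad [ 0.63604613 -0.16720596  0.09      ] scene sad [0.47550427 0.29115354 0.06      ]
[192.97762113 230.05892104]
[389.0668493  287.26684589]
[410.1108156 268.2207468]
[443.86188836 240.64001133]
{'mtx': array([[371.64829954,   0.        , 316.09701299],
       [  0.        , 371.64829954, 238.46960211],
       [  0.        ,   0.        ,   1.        ]]), 'rvec': array([-2.37669166,  1.61198563,  0.2556724 ]), 'tvec': array([-0.6728945 , -0.04060367,  0.37937292])}
```

The crop confirms both: the dark jack has its saddle at (248,265) and paddle at (227,321), and the right-hand lid carries the ringed round pad at (405,214). The measured lengths agree with the sizes given: saddle to paddle 175 mm, base 213 x 68 mm. The jack's origin is near (0.421, 0.308) at yaw about -15°, and the pad is at (0.626, -0.181) with box yaw about -2.7°.

I'll move to above the jack.

>>> carry_out([
  [0, 0, 0, 0, 0, 7.3],
  [0, 0, 0, 0, 0, 7.3],
  [0, 0, 0, 0, 0, 7.3],
  [0, 0, 0, 0, 0, 7.3],
  [0, 0, 0, 0, 0, 7.3],
  [0.012, -0.0385, 0, 0, 0, 0],
  [0.012, -0.0385, 0, 0, 0, 0],
  [0.012, -0.0385, 0, 0, 0, 0],
  [0.012, -0.0385, 0, 0, 0, 0],
  [0.012, -0.0385, 0, 0, 0, 0],
  [0.012, -0.0385, 0, 0, 0, 0],
  [0.012, -0.0385, 0, 0, 0, 0],
  [0.012, -0.0385, 0, 0, 0, 0],
  [0.012, -0.0385, 0, 0, 0, 0],
  [0.012, -0.0385, 0, 0, 0, 0],
  [0.012, -0.0385, 0, 0, 0, 0],
  [0.012, -0.0385, 0, 0, 0, 0],
  [0.012, -0.0385, 0, 0, 0, 0],
  [0.012, -0.0385, 0, 0, 0, 0],
])

```text
time: 2.0
eef_pos: [0.5501, -0.1475, 0.231]
eef_rot: [[0.967, -0.256, -0.001], [-0.256, -0.967, 0.0], [-0.001, 0.0, -1.0]]
ft_force: [0.2, -0.2, -0.6]
opening: 0.0854
grip_force: 0.0
```

>>> carry_out([
  [-0.02, -0.034, 0, 0, 0, 0],
  [-0.02, -0.034, 0, 0, 0, 0],
  [-0.02, -0.034, 0, 0, 0, 0],
  [-0.02, -0.034, 0, 0, 0, 0],
  [-0.02, -0.034, 0, 0, 0, 0],
  [-0.02, -0.034, 0, 0, 0, 0],
  [-0.02, -0.034, 0, 0, 0, 0],
  [-0.02, -0.034, 0, 0, 0, 0],
  [-0.02, -0.034, 0, 0, 0, 0],
  [-0.02, -0.034, 0, 0, 0, 0],
  [-0.02, -0.034, 0, 0, 0, 0],
  [-0.02, -0.034, 0, 0, 0, 0],
  [0, 0, 0, 0, 0, 0],
  [0, 0, 0, 0, 0, 0],
])

```text
time: 3.4
eef_pos: [0.4213, 0.3073, 0.2309]
eef_rot: [[0.967, -0.253, -0.001], [-0.253, -0.967, -0.001], [-0.001, 0.001, -1.0]]
ft_force: [0.9, -1.3, 0.0]
opening: 0.0853
grip_force: 0.0
```

```bash
cat >> h.py <<'E'
def st():
    s=ctrl.state();R=s['eef_rot']
    print('t',s['time'],'p',np.round(s['eef_pos'],4),'yaw',round(np.degrees(np.arctan2(R[1,0],R[0,0])),2),'tilt',np.round(np.degrees(R[:2,2]),2),'op',round(s['opening'],4),'g',round(s['grip_force'],1),'F',np.round(s['ft_force'],1),'q',np.round(s['joints'],2));return s
def go(xy,z=None):
    s=ctrl.state();p=np.array(s['eef_pos']);R=np.array(s['eef_rot']);t=np.r_[xy,p[2] if z is None else z]
    print('tool shift to',t.round(4),(R.T@(t-p)).round(4))
E
python3 - <<'E'
from h import *
st();go((.4215,.308))
c=get_calibration('wrist');cv2.imwrite('pics/w1.png',snapshot('wrist')[:,:,::-1]);print(c)
E
```

```text
t 3.4 p [0.4213 0.3073 0.2309] yaw -14.66 tilt [-0.04 -0.03] op 0.0853 g 0.0 F [ 0.9 -1.3  0. ] q [-0.43  0.25 -0.37  1.9   0.11  1.01 -2.68]
tool shift to [0.4215 0.308  0.2309] [ 0.0001 -0.0007 -0.    ]
{'mtx': array([[371.64829954,   0.        , 316.09701299],
       [  0.        , 371.64829954, 238.46960211],
       [  0.        ,   0.        ,   1.        ]]), 'rvec': array([-1.78806531,  2.31715016,  0.36441337]), 'tvec': array([0.40429533, 0.27222081, 0.48119281])}
```

View pics/w1.png

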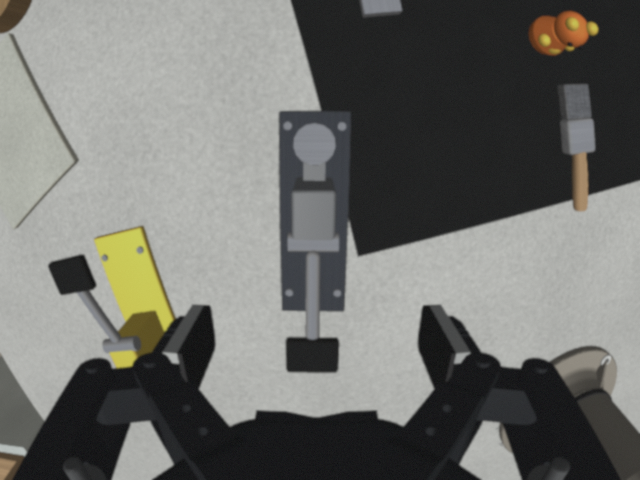

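The wrist view shows the dark jack aligned, with the saddle at (314,144), housing top about (314,213) and paddle (313,355).

```bash
python3 - <<'E'
from h import *
f=lambda u,v,z:plane('wrist',(u,v),z)
s,p=f(314,144,.06),f(313,355,.112)
hl,hr=f(293,213,.085),f(335,213,.085)
ax=(s-p)[:2];print(s,p,np.linalg.norm(ax),np.degrees(np.arctan2(ax[1],ax[0])),'hw',np.linalg.norm(hl-hr),(hl+hr)/2)
a,b=f(279,112,.01),f(281,310,.01);a2,b2=f(351,112,.01),f(344,310,.01)
for q in(a-b,a2-b2):print(np.linalg.norm(q),np.degrees(np.arctan2(q[1],q[0])))
u=ax/np.linalg.norm(ax);o=s[:2]-.06*u;o2=p[:2]+.114*u;print('origin',o,o2)
go((o+o2)/2,.0413)
E
```

```text
[0.47956777 0.29292713 0.06      ] [0.31484031 0.33751418 0.112     ] 0.17065503473961588 -15.145437985819065 hw 0.03358162879070291 [0.42789612 0.30656664 0.085     ]
0.21158985144891188 -15.729854156211312
0.21151689948386365 -15.493936687823773
origin [0.42165182 0.30860333] [0.4248806  0.30772939]
tool shift to [0.4233 0.3082 0.0413] [ 0.0008 -0.0027  0.1896]
```

>>> carry_out([
  [0.001, -0.0015, 0, 0, 0, 0.7],
  [0, 0, 0.03, 0, 0, 0],
  [0, 0, 0.03, 0, 0, 0],
  [0, 0, 0.03, 0, 0, 0],
  [0, 0, 0.03, 0, 0, 0],
  [0, 0, 0.03, 0, 0, 0],
  [0, 0, 0.02, 0, 0, 0],
  [0, 0, 0.012, 0, 0, 0],
  [0, 0, 0.0076, 0, 0, 0],
  [0, 0, 0, 0, 0, 0],
])

```text
time: 4.45
eef_pos: [0.4234, 0.3074, 0.0414]
eef_rot: [[0.963, -0.268, -0.0], [-0.268, -0.963, -0.001], [-0.0, 0.001, -1.0]]
ft_force: [0.7, -0.7, 0.4]
opening: 0.0857
grip_force: 0.0
```

>>> carry_out([
  [0, 0, 0, 0, 0, 0],
  [0, 0, 0, 0, 0, 0],
  [0, 0, 0, 0, 0, 0],
  [0, 0, 0, 0, 0, 0],
  [0, 0, 0, 0, 0, 0],
], claw=0.45)

```text
time: 4.95
eef_pos: [0.4234, 0.3081, 0.042]
eef_rot: [[0.964, -0.267, 0.0], [-0.267, -0.964, 0.0], [0.0, -0.0, -1.0]]
ft_force: [-1.3, -0.2, 0.2]
opening: 0.0471
grip_force: 0.0
```

>>> carry_out([
  [0, 0, 0, 0, 0, 0],
  [0, 0, 0, 0, 0, 0],
  [0, 0, 0, 0, 0, 0],
  [0, 0, 0, 0, 0, 0],
], claw=0.57)

```text
time: 5.35
eef_pos: [0.4235, 0.3086, 0.0419]
eef_rot: [[0.964, -0.267, 0.001], [-0.267, -0.964, 0.001], [0.0, -0.001, -1.0]]
ft_force: [1.0, 2.4, 1.5]
opening: 0.0364
grip_force: 1.0
```

>>> carry_out([
  [0, 0, 0, 0, 0, 0],
  [0, 0, 0, 0, 0, 0],
  [0, 0, 0, 0, 0, 0],
  [0, 0, 0, 0, 0, 0],
], claw=0.59)

```text
time: 5.75
eef_pos: [0.4236, 0.3088, 0.042]
eef_rot: [[0.964, -0.267, 0.001], [-0.267, -0.964, 0.001], [0.001, -0.001, -1.0]]
ft_force: [0.9, 4.4, 3.7]
opening: 0.0355
grip_force: 32.6
```

>>> carry_out([
  [0, 0, -0.002, 0, 0, 0],
  [0, 0, -0.004, 0, 0, 0],
  [0, 0, -0.006, 0, 0, 0],
  [0, 0, -0.008, 0, 0, 0],
  [0, 0, 0, 0, 0, 0],
], claw=0.588)

```text
time: 6.25
eef_pos: [0.4237, 0.3082, 0.0627]
eef_rot: [[0.964, -0.268, 0.001], [-0.268, -0.964, 0.001], [0.001, -0.001, -1.0]]
ft_force: [0.7, 0.6, -8.9]
opening: 0.0355
grip_force: 31.4
```

```bash
python3 - <<'E'
from h import *
st()
E
```

```text
t 6.25 p [0.4237 0.3082 0.0627] yaw -15.52 tilt [0.07 0.04] op 0.0355 g 31.4 F [ 0.7  0.6 -8.9] q [-0.49  0.48 -0.32  2.03  0.24  0.66 -2.81]
```

>>> carry_out([
  [0, 0, -0.01, 0, 0, 0],
  [0, 0, -0.02, 0, 0, 0],
  [0, 0, -0.025, 0, 0, 0],
  [0, 0, -0.025, 0, 0, 0],
  [0, 0, -0.015, 0, 0, 0],
  [0, 0, -0.005, 0, 0, -2.8],
  [0, 0, 0, 0, 0, -4],
  [0, 0, 0, 0, 0, -4],
  [0, 0, 0, 0, 0, -2],
])

```text
time: 7.15
eef_pos: [0.4228, 0.3077, 0.1621]
eef_rot: [[0.999, -0.044, -0.0], [-0.044, -0.999, -0.0], [-0.0, 0.0, -1.0]]
ft_force: [0.6, 0.1, -8.9]
opening: 0.0356
grip_force: 31.3
```

>>> carry_out([
  [0.002, 0.01, 0, 0, 0, 0],
  [0.004, 0.02, 0, 0, 0, 0],
  [0.006, 0.03, 0, 0, 0, 0],
  [0.006, 0.03, 0, 0, 0, 0],
  [0.006, 0.03, 0, 0, 0, 0],
  [0.006, 0.03, 0, 0, 0, 0],
  [0.006, 0.03, 0, 0, 0, 0],
  [0.006, 0.03, 0, 0, 0, 0],
  [0.006, 0.03, 0, 0, 0, 0],
  [0.006, 0.03, 0, 0, 0, 0],
  [0.006, 0.03, 0, 0, 0, 0],
  [0.006, 0.03, 0, 0, 0, 0],
  [0.006, 0.03, 0, 0, 0, 0],
  [0.006, 0.03, 0, 0, 0, 0],
  [0.006, 0.03, 0, 0, 0, 0],
  [0.006, 0.03, 0, 0, 0, 0],
  [0.004, 0.02, 0, 0, 0, 0],
  [0.002, 0.01, 0, 0, 0, 0],
  [0, 0, 0, 0, 0, 0],
  [0, 0, 0, 0, 0, 0],
])

```text
time: 9.15
eef_pos: [0.4961, -0.1747, 0.1616]
eef_rot: [[0.999, -0.047, -0.001], [-0.047, -0.999, 0.001], [-0.001, -0.001, -1.0]]
ft_force: [-0.5, 0.5, -8.6]
opening: 0.0358
grip_force: 31.3
```

```bash
python3 - <<'E'
from h import *
st();go((.495,-.176))
c=get_calibration('wrist');cv2.imwrite('pics/w2.png',snapshot('wrist')[:,:,::-1]);np.save('c2.npy',np.r_[c['rvec'].ravel(),c['tvec'].ravel()])
E
```

```text
t 9.15 p [ 0.4961 -0.1747  0.1616] yaw -2.67 tilt [-0.03  0.06] op 0.0358 g 31.3 F [-0.5  0.5 -8.6] q [ 0.36  0.32 -0.17  1.97  0.07  0.85 -1.46]
tool shift to [ 0.495  -0.176   0.1616] [-0.0011  0.0014 -0.    ]
```

View pics/w2.png

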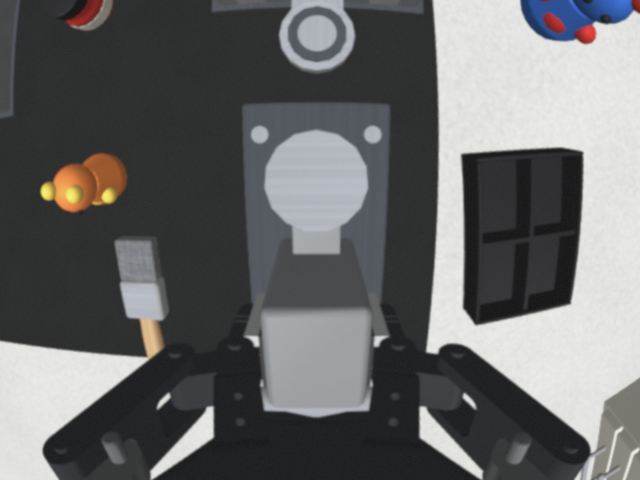

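The wrist view shows the held jack's saddle at (316,181) and the ringed pad straight ahead at (317,35). Next, the offsets.

```bash
python3 - <<'E'
from h import *
s=ctrl.state();R=np.array(s['eef_rot']);p=np.array(s['eef_pos'])
im=cv2.cvtColor(cv2.imread('pics/w2.png'),cv2.COLOR_BGR2GRAY)
for (u,v,r) in((316,181,52),(317,35,38)):
    m=im[v-min(v,r+12):v+r+12,u-r-12:u+r+12]
    c=cv2.HoughCircles(cv2.GaussianBlur(m,(3,3),0),cv2.HOUGH_GRADIENT,1,60,param1=120,param2=20,minRadius=r-6,maxRadius=r+6)
    print(None if c is None else c[0,0]+[u-r-12,v-min(v,r+12),0])
c=np.load('c2.npy');C=dict(get_calibration('wrist'),rvec=c[:3],tvec=c[3:])
sad=plane('wrist',(316,181),p[2]+.018,C);pad=plane('wrist',(317,35),.09,C)
sr,sl=plane('wrist',(368,181),p[2]+.018,C),plane('wrist',(264,181),p[2]+.018,C);pr,pl=plane('wrist',(355,35),.09,C),plane('wrist',(279,35),.09,C)
print(sad,pad,'dia',np.linalg.norm(sr-sl),np.linalg.norm(pr-pl),'saddle in tool',R.T@(sad-p),'pad-sad in tool',R.T@(pad-sad))
E
```

```text
[315.5        181.5         51.20000076]
[316.5  32.5  37.5]
[ 0.55397734 -0.17640646  0.17963393] [ 0.62480716 -0.18024218  0.09      ] dia 0.03532456919351981 0.0429173506520074 saddle in tool [ 0.0577162  -0.00048908 -0.01803024] pad-sad in tool [0.07097865 0.00070532 0.08959548]
```

>>> carry_out([
  [0, 0.0005, 0.01, 0, 0, 0],
  [0, 0, 0.02, 0, 0, 0],
  [0, 0, 0.025, 0, 0, 0],
  [0, 0, 0.025, 0, 0, 0],
  [0, 0, 0.02, 0, 0, 0],
  [0, 0, 0.01, 0, 0, 0],
  [0, 0, 0.006, 0, 0, 0],
  [0, 0, 0, 0, 0, 0],
  [0, 0, 0, 0, 0, 0],
])

```text
time: 10.1
eef_pos: [0.4973, -0.1765, 0.0464]
eef_rot: [[0.999, -0.047, 0.001], [-0.047, -0.999, -0.0], [0.001, 0.0, -1.0]]
ft_force: [-0.7, -0.6, -8.5]
opening: 0.0355
grip_force: 31.3
```

>>> carry_out([
  [0.005, 0, 0, 0, 0, 0],
  [0.01, 0, 0, 0, 0, 0],
  [0.01, 0, 0, 0, 0, 0],
  [0.01, 0, 0, 0, 0, 0],
  [0.01, 0, 0, 0, 0, 0],
  [0.005, 0, 0, 0, 0, 0],
  [0, 0, 0, 0, 0, 0],
  [0, 0, 0, 0, 0, 0],
])

```text
time: 10.9
eef_pos: [0.5459, -0.1788, 0.0454]
eef_rot: [[0.999, -0.047, -0.001], [-0.047, -0.999, 0.0], [-0.001, -0.0, -1.0]]
ft_force: [-0.5, 1.0, -7.9]
opening: 0.0357
grip_force: 31.3
```

```bash
python3 - <<'E'
from h import *
st()
c=get_calibration('wrist');cv2.imwrite('pics/w3.png',snapshot('wrist')[:,:,::-1]);np.save('c3.npy',np.r_[c['rvec'].ravel(),c['tvec'].ravel()])
E
```

```text
t 10.9 p [ 0.5459 -0.1788  0.0454] yaw -2.7 tilt [-0.07  0.01] op 0.0357 g 31.3 F [-0.5  1.  -7.9] q [ 0.32  0.56 -0.14  1.93  0.12  0.66 -1.52]
```

View pics/w3.png

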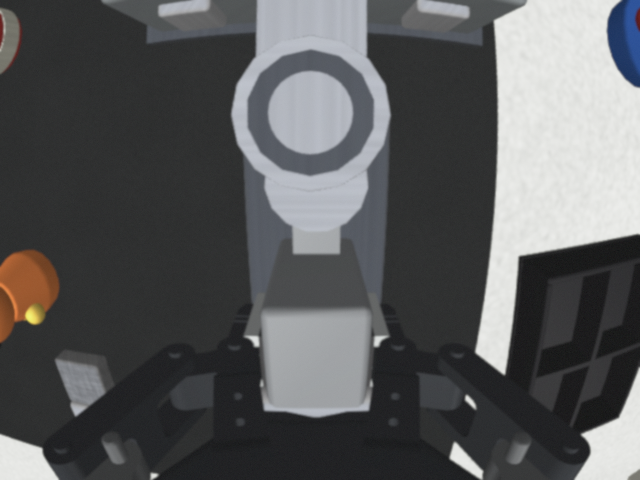

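The pad centre is at (311,112), and the saddle, partly hidden behind it, is still at (316,181).

```bash
python3 - <<'E'
from h import *
s=ctrl.state();R=np.array(s['eef_rot']);p=np.array(s['eef_pos'])
c=np.load('c3.npy');C=dict(get_calibration('wrist'),rvec=c[:3],tvec=c[3:])
f=lambda u,v,z:plane('wrist',(u,v),z,C)
sad=f(316,181.3,.0454+.018);pad=(f(232,112,.09)+f(390,112,.09))/2
pin=f(310.5,113,.09);y=(f(311,37,.09)+f(311,189,.09))/2
print(sad,pad,pin,y,'ring dia',np.linalg.norm(f(232,112,.09)-f(390,112,.09)))
for q in(pad,pin,y):print(R.T@(q-sad))
E
```

```text
[ 0.60366436 -0.18050291  0.0634    ] [ 0.62685994 -0.18023939  0.09      ] [ 0.62610291 -0.18012874  0.09      ] [ 0.62619674 -0.18024368  0.09      ] ring dia 0.0413677635830895
[ 0.02312406 -0.00135899 -0.02662885]
[ 0.02236265 -0.00143381 -0.0266279 ]
[ 0.0224618  -0.00132341 -0.02662803]
```

>>> carry_out([
  [0.004, -0.0007, 0, 0, 0, 0],
  [0.008, -0.0007, 0, 0, 0, 0],
  [0.0075, 0, 0, 0, 0, 0],
  [0.003, 0, 0, 0, 0, 0],
  [0, 0, 0, 0, 0, 0],
  [0, 0, 0, 0, 0, 0],
  [0, 0, 0.001, 0, 0, 0],
  [0, 0, 0.001, 0, 0, 0],
  [0, 0, 0.001, 0, 0, 0],
  [0, 0, 0, 0, 0, 0],
  [0, 0, 0, 0, 0, 0],
])

```text
time: 12.05
eef_pos: [0.5689, -0.1785, 0.0427]
eef_rot: [[0.999, -0.047, -0.0], [-0.047, -0.999, 0.0], [-0.0, -0.0, -1.0]]
ft_force: [-0.5, -0.1, -8.1]
opening: 0.036
grip_force: 31.3
```

```bash
python3 - <<'E'
from h import *
st()
E
```

```text
t 12.05 p [ 0.5689 -0.1785  0.0427] yaw -2.7 tilt [-0.01  0.  ] op 0.036 g 31.3 F [-0.5 -0.1 -8.1] q [ 0.3   0.59 -0.14  1.88  0.12  0.68 -1.52]
```

Still hanging, so I'll lower in small steps until the table carries it.

>>> carry_out([
  [0, 0, 0.0007, 0, 0, 0],
  [0, 0, 0, 0, 0, 0],
  [0, 0, 0.0005, 0, 0, 0],
  [0, 0, 0, 0, 0, 0],
])

```text
time: 12.45
eef_pos: [0.5692, -0.1785, 0.0421]
eef_rot: [[0.999, -0.047, 0.0], [-0.047, -0.999, -0.0], [0.0, 0.0, -1.0]]
ft_force: [-2.3, 0.9, -0.4]
opening: 0.0358
grip_force: 32.1
```

>>> carry_out([
  [0, 0, 0, 0, 0, 0],
  [0, 0, 0, 0, 0, 0],
], claw=0.57)

```text
time: 12.65
eef_pos: [0.5702, -0.1787, 0.0423]
eef_rot: [[0.999, -0.047, 0.002], [-0.047, -0.999, -0.001], [0.002, 0.0, -1.0]]
ft_force: [0.5, -0.4, -1.1]
opening: 0.0368
grip_force: 0.0
```

>>> carry_out([
  [0, 0, 0, 0, 0, 0],
  [0, 0, 0, 0, 0, 0],
  [0, 0, 0, 0, 0, 0],
], claw=0.3)

```text
time: 12.95
eef_pos: [0.5692, -0.1785, 0.0416]
eef_rot: [[0.999, -0.047, 0.0], [-0.047, -0.999, -0.0], [0.0, 0.0, -1.0]]
ft_force: [0.3, 0.3, 0.8]
opening: 0.0601
grip_force: 0.0
```

>>> carry_out([
  [0, 0, -0.01, 0, 0, 0],
  [0, 0, -0.02, 0, 0, 0],
  [0, 0, -0.03, 0, 0, 0],
  [0, 0, -0.03, 0, 0, 0],
  [0, 0, -0.02, 0, 0, 0],
  [0, 0, 0, 0, 0, 0],
  [0, 0, 0, 0, 0, 0],
])

```text
time: 13.65
eef_pos: [0.5691, -0.1785, 0.1522]
eef_rot: [[0.999, -0.047, 0.001], [-0.047, -0.999, -0.0], [0.001, 0.0, -1.0]]
ft_force: [0.5, 1.3, -1.0]
opening: 0.0595
grip_force: 0.0
```

```bash
python3 - <<'E'
from h import *
st()
c=get_calibration('wrist');w=snapshot('wrist')[:,:,::-1];np.save('c4.npy',np.r_[c['rvec'].ravel(),c['tvec'].ravel()])
t=snapshot('top')[:,:,::-1];np.save('t4.npy',t)
a=cv2.resize(t[175:290,370:450],None,fx=4,fy=4,interpolation=cv2.INTER_CUBIC)
cv2.imwrite('pics/w4.png',w)
E
```

```text
t 13.65 p [ 0.5691 -0.1785  0.1522] yaw -2.7 tilt [ 0.06 -0.02] op 0.0595 g 0.0 F [ 0.5  1.3 -1. ] q [ 0.32  0.44 -0.15  1.82  0.08  0.89 -1.49]
```

View pics/w4.png

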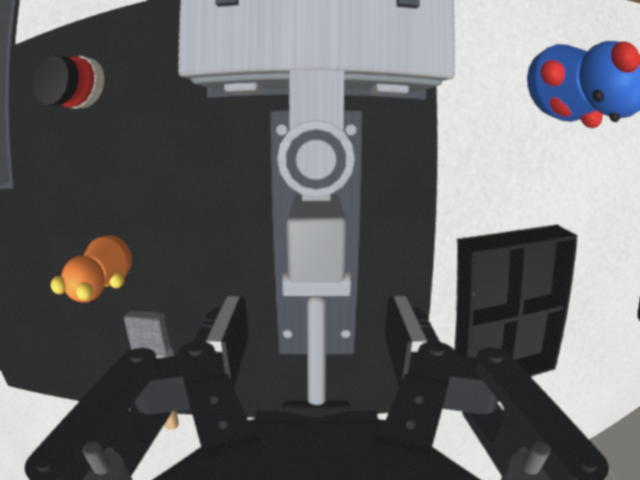

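The wrist view shows the jack released in front of the box: pad at (316,159), base corners at (271,111), (362,111), (278,353) and (354,353), with the handle behind. I'll check the centring from these.

```bash
python3 - <<'E'
from h import *
c=np.load('c4.npy');C=dict(get_calibration('wrist'),rvec=c[:3],tvec=c[3:])
f=lambda u,v,z:plane('wrist',(u,v),z,C)
A,B,D,E=[f(*q,.01) for q in((271,111),(362,111),(278,353),(354,353))]
fr,bk=(A+B)/2,(D+E)/2;u=(fr-bk);L=np.linalg.norm(u);u/=L
print('base',L,np.linalg.norm(A-B),'yaw',np.degrees(np.arctan2(u[1],u[0])))
ctr=(fr+bk)/2;sad=ctr+u*(.06+.0175);pad=f(316,159,.09);o=ctr+u*.0175
print('sad',sad,'pad',pad,'origin',o,'paddle',o-u*.114, 'housing', f(316,249,.085))
go((o-u*.116)[:2],.13)
E
```

```text
base 0.21303358048025295 0.06871150208357275 yaw -2.8137805679315324
sad [ 0.62699246 -0.18075205  0.01      ] pad [ 0.62653838 -0.18032673  0.09      ] origin [ 0.56706479 -0.17780665  0.01      ] paddle [ 0.45320224 -0.17221039  0.01      ] housing [ 0.57251101 -0.17777346  0.085     ]
tool shift to [ 0.4512 -0.1721  0.13  ] [-0.1172 -0.0007  0.0209]
```

>>> carry_out([
  [-0.01, 0, 0, 0, 0, 0],
  [-0.02, 0, 0, 0, 0, 0],
  [-0.027, 0, 0, 0, 0, 0],
  [-0.03, 0, 0, 0, 0, 0],
  [-0.02, -0.0005, 0, 0, 0, 0],
  [-0.01, 0, 0, 0, 0, 0],
  [0, 0, 0, 0, 0, 0],
  [0, 0, 0.01, 0, 0, 0],
  [0, 0, 0.01, 0, 0, 0],
  [0, 0, 0.008, 0, 0, 0],
  [0, 0, 0, 0, 0, 0],
  [0, 0, 0, 0, 0, 0],
], claw=1)

```text
time: 14.95
eef_pos: [0.4522, -0.1723, 0.123]
eef_rot: [[0.999, -0.047, -0.001], [-0.047, -0.999, 0.0], [-0.001, -0.0, -1.0]]
ft_force: [-0.3, -0.0, 0.7]
opening: 0.0004
grip_force: 0.0
```

```bash
python3 - <<'E'
from h import *
st();go((.4512,-.1721))
c=get_calibration('wrist');w=snapshot('wrist')[:,:,::-1]
s=snapshot('scene')[:,:,::-1]
cv2.imwrite('pics/s5.png',cv2.resize(s[180:340,90:330],None,fx=3,fy=3,interpolation=cv2.INTER_CUBIC))
E
```

```text
t 14.95 p [ 0.4522 -0.1723  0.123 ] yaw -2.68 tilt [-0.06  0.02] op 0.0004 g 0.0 F [-0.3 -0.   0.7] q [ 0.37  0.32 -0.16  2.09  0.08  0.74 -1.46]
tool shift to [ 0.4512 -0.1721  0.123 ] [-0.001  -0.0002  0.    ]
```

View pics/s5.png

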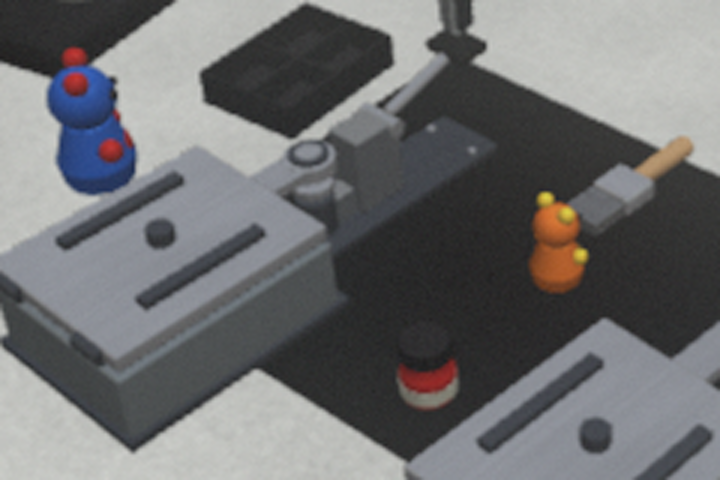

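The scene crop shows the saddle under the ringed pad (308,155 in the crop) and the closed fingers above the paddle (457,45). Now I'll press, starting slowly.

>>> carry_out([
  [-0.001, 0, 0.003, 0, 0, 0],
  [0, 0, 0.003, 0, 0, 0],
  [0, 0, 0.003, 0, 0, 0],
  [0, 0, 0.003, 0, 0, 0],
  [-0.0003, 0, 0.003, 0, 0, 0],
  [-0.0003, 0, 0.003, 0, 0, 0],
  [-0.0003, 0, 0.003, 0, 0, 0],
  [-0.0003, 0, 0.003, 0, 0, 0],
  [-0.0003, 0, 0.003, 0, 0, 0],
])

```text
time: 15.95
eef_pos: [0.4494, -0.1724, 0.0962]
eef_rot: [[0.999, -0.047, -0.001], [-0.047, -0.999, 0.0], [-0.001, 0.0, -1.0]]
ft_force: [-2.2, 0.0, 2.5]
opening: 0.0001
grip_force: 1.5
```

>>> carry_out([
  [0, 0, 0.003, 0, 0, 0],
  [0, 0, 0.003, 0, 0, 0],
  [0, 0, 0.003, 0, 0, 0],
  [0, 0, 0.003, 0, 0, 0],
  [0, 0, 0.003, 0, 0, 0],
])

```text
time: 16.45
eef_pos: [0.448, -0.1723, 0.081]
eef_rot: [[0.999, -0.047, -0.003], [-0.047, -0.999, 0.0], [-0.003, -0.0, -1.0]]
ft_force: [-6.2, 0.8, 6.0]
opening: 0.0001
grip_force: 4.1
```

The sideways force is growing because the paddle swings back. I'll follow it back a little and keep pressing.

>>> carry_out([
  [-0.0015, 0, 0, 0, 0, 0],
  [-0.001, 0, 0, 0, 0, 0],
  [0, 0, 0, 0, 0, 0],
])

```text
time: 16.75
eef_pos: [0.4479, -0.1723, 0.0818]
eef_rot: [[0.999, -0.047, 0.001], [-0.047, -0.999, -0.0], [0.001, 0.0, -1.0]]
ft_force: [-0.9, 0.9, 5.6]
opening: 0.0
grip_force: 3.2
```

```bash
python3 - <<'E'
from h import *
st()
t=snapshot('top')[:,:,::-1].astype(int);o=np.load('t4.npy').astype(int)
# jack base/housing shift between placing and now (housing region, top view)
a=np.float32(o[214:260,385:425].mean(2));b=np.float32(t[214:260,385:425].mean(2))
cv2.imwrite('pics/t6.png',np.hstack([cv2.resize(np.uint8(q[170:290,370:450]),None,fx=4.5,fy=4.5,interpolation=cv2.INTER_CUBIC) for q in(o,t)]))
E
```

```text
t 16.75 p [ 0.4479 -0.1723  0.0818] yaw -2.69 tilt [ 0.08 -0.02] op 0.0 g 3.2 F [-0.9  0.9  5.6] q [ 0.37  0.38 -0.16  2.13  0.1   0.64 -1.47]
```

View pics/t6.png

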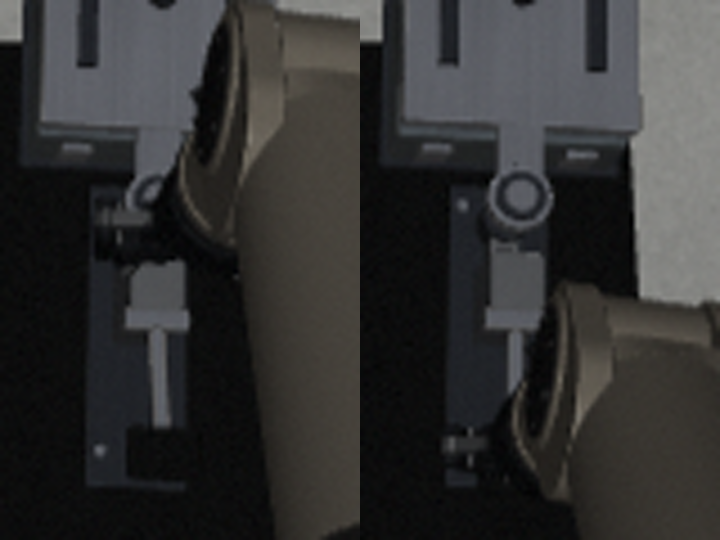

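The crop compares before and during the press. The collar (126–190,308 against 486–548,308) has not moved, so the jack held still. I'll press on to about 0.53 rad.

>>> carry_out([
  [0, 0, 0.003, 0, 0, 0],
  [0, 0, 0.003, 0, 0, 0],
  [0.0002, 0, 0.003, 0, 0, 0],
  [0.0003, 0, 0.003, 0, 0, 0],
  [0.0004, 0, 0.003, 0, 0, 0],
  [0.0004, 0, 0.003, 0, 0, 0],
  [0.0004, 0, 0.003, 0, 0, 0],
  [0, 0, 0.002, 0, 0, 0],
  [0, 0, 0, 0, 0, 0],
  [0, 0, 0, 0, 0, 0],
])

```text
time: 17.8
eef_pos: [0.4497, -0.1724, 0.0588]
eef_rot: [[0.999, -0.047, 0.001], [-0.047, -0.999, -0.0], [0.001, 0.0, -1.0]]
ft_force: [-2.6, 0.6, 7.3]
opening: -0.0
grip_force: 3.5
```

```bash
cat > rise.py <<'E'
from h import *
# pad ring height: pad's x,y known (0.6265,-0.1803); column-free estimate by vertical image shift of lid front patch in scene view
import sys
st()
s=snapshot('scene')
o=cv2.imread('pics/scene0.png')
g=lambda a:cv2.cvtColor(np.ascontiguousarray(a),cv2.COLOR_BGR2GRAY)
a=g(o)[225:244,184:203];b=g(s[:,:,::-1])[205:255,174:213]
a,b=[cv2.resize(q,None,fx=8,fy=8,interpolation=cv2.INTER_CUBIC) for q in(a,b)]
m=cv2.matchTemplate(b,a,cv2.TM_CCOEFF_NORMED);_,v,_,l=cv2.minMaxLoc(m)
d=np.array(l)/8-[10,20];c=get_calibration('scene')
q=cv2.projectPoints(np.array([[.6265,-.1803,.09],[.6265,-.1803,.11]]),c['rvec'],c['tvec'],c['mtx'],None)[0][:,0]
print('match',v,'shift px',d,'20mm would be',q[1]-q[0],'rise mm',20*d[1]/(q[1]-q[0])[1])
cv2.imwrite('pics/%s.png'%sys.argv[1],cv2.resize(s[180:340,90:330,::-1],None,fx=3,fy=3,interpolation=cv2.INTER_CUBIC))
E
python3 rise.py s7
```

```text
t 17.8 p [ 0.4497 -0.1724  0.0588] yaw -2.7 tilt [ 0.09 -0.02] op -0.0 g 3.5 F [-2.6  0.6  7.3] q [ 0.36  0.42 -0.15  2.14  0.11  0.59 -1.48]
match 0.48784327507019043 shift px [ 8. -6.] 20mm would be [-0.96766402 -6.54689764] rise mm 18.329292212295123
```

View pics/s7.png

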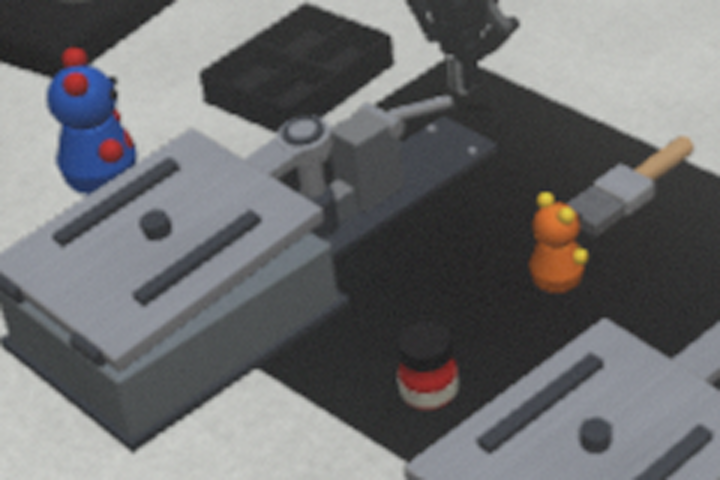

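The crop shows the lid lifted: the ring moved from (308,153) to (303,131), about 20 mm. Now I'll ease up slowly.

>>> carry_out([
  [0, 0, -0.001, 0, 0, 0],
  [0, 0, -0.002, 0, 0, 0],
  [-0.0004, 0, -0.0025, 0, 0, 0],
  [-0.0004, 0, -0.0025, 0, 0, 0],
  [-0.0004, 0, -0.0025, 0, 0, 0],
  [-0.0003, 0, -0.0025, 0, 0, 0],
  [-0.0003, 0, -0.0025, 0, 0, 0],
  [0, 0, -0.0025, 0, 0, 0],
  [0, 0, -0.0025, 0, 0, 0],
  [0, 0, -0.0025, 0, 0, 0],
  [0, 0, -0.0025, 0, 0, 0],
  [0, 0, -0.0025, 0, 0, 0],
  [0, 0, -0.0025, 0, 0, 0],
  [0, 0, -0.002, 0, 0, 0],
  [0, 0, -0.002, 0, 0, 0],
  [0, 0, -0.002, 0, 0, 0],
])

```text
time: 19.45
eef_pos: [0.4487, -0.1723, 0.0956]
eef_rot: [[0.999, -0.047, 0.003], [-0.047, -0.999, -0.001], [0.003, 0.0, -1.0]]
ft_force: [-0.4, 0.4, 2.1]
opening: -0.0
grip_force: 0.9
```

>>> carry_out([
  [0.0005, 0, -0.003, 0, 0, 0],
  [0.0005, 0, -0.003, 0, 0, 0],
  [0.0005, 0, -0.003, 0, 0, 0],
  [0.0005, 0, -0.003, 0, 0, 0],
  [0.0005, 0, -0.003, 0, 0, 0],
  [0.0005, 0, -0.003, 0, 0, 0],
  [0.0005, 0, -0.003, 0, 0, 0],
  [0, 0, -0.003, 0, 0, 0],
  [0, 0, 0, 0, 0, 0],
  [0, 0, 0, 0, 0, 0],
])

```text
time: 20.45
eef_pos: [0.4503, -0.1724, 0.1189]
eef_rot: [[0.999, -0.047, -0.0], [-0.047, -0.999, 0.0], [-0.0, -0.0, -1.0]]
ft_force: [-0.3, -0.3, -0.3]
opening: 0.0002
grip_force: 0.0
```

```bash
python3 rise.py s8; python3 - <<'E'
import cv2,numpy as np
a=cv2.imread('pics/s5.png').astype(int);b=cv2.imread('pics/s8.png').astype(int)
for n,(y0,y1,x0,x1) in dict(lid=(140,360,0,330),jack=(110,230,330,420),ring=(135,175,280,335)).items():print(n,np.abs(a-b)[y0:y1,x0:x1].mean())
E
```

```text
t 20.45 p [ 0.4503 -0.1724  0.1189] yaw -2.7 tilt [-0.02  0.  ] op 0.0002 g 0.0 F [-0.3 -0.3 -0.3] q [ 0.38  0.32 -0.16  2.1   0.08  0.73 -1.46]
match 0.716210663318634 shift px [-0.125  0.   ] 20mm would be [-0.96766402 -6.54689764] rise mm -0.0
lid 1.2426446280991736
jack 1.44929012345679
ring 1.1727272727272726
```

The lid is shut and the jack has not moved (pixel differences at noise level). Second press.

>>> carry_out([
  [0, 0, 0.003, 0, 0, 0],
  [0, 0, 0.003, 0, 0, 0],
  [0, 0, 0.003, 0, 0, 0],
  [-0.0005, 0, 0.003, 0, 0, 0],
  [-0.0005, 0, 0.003, 0, 0, 0],
  [-0.0005, 0, 0.003, 0, 0, 0],
  [-0.0005, 0, 0.003, 0, 0, 0],
  [-0.0005, 0, 0.003, 0, 0, 0],
  [-0.0005, 0, 0.003, 0, 0, 0],
  [-0.0005, 0, 0.003, 0, 0, 0],
  [-0.0003, 0, 0.003, 0, 0, 0],
  [-0.0002, 0, 0.003, 0, 0, 0],
])

```text
time: 21.7
eef_pos: [0.4463, -0.1722, 0.083]
eef_rot: [[0.999, -0.047, -0.0], [-0.047, -0.999, -0.0], [-0.0, 0.0, -1.0]]
ft_force: [-4.1, 0.8, 6.6]
opening: 0.0001
grip_force: 3.6
```

>>> carry_out([
  [0, 0, 0.003, 0, 0, 0],
  [0, 0, 0.003, 0, 0, 0],
  [0, 0, 0.003, 0, 0, 0],
  [0.0003, 0, 0.003, 0, 0, 0],
  [0.0003, 0, 0.003, 0, 0, 0],
  [0.0003, 0, 0.003, 0, 0, 0],
  [0.0003, 0, 0.003, 0, 0, 0],
  [0.0003, 0, 0.003, 0, 0, 0],
  [0, 0, 0.0005, 0, 0, 0],
  [0, 0, 0, 0, 0, 0],
  [0, 0, 0, 0, 0, 0],
  [0, 0, 0, 0, 0, 0],
])

```text
time: 22.9
eef_pos: [0.448, -0.1723, 0.0586]
eef_rot: [[0.999, -0.047, -0.0], [-0.047, -0.999, -0.0], [-0.0, 0.0, -1.0]]
ft_force: [-3.9, 0.9, 7.3]
opening: 0.0002
grip_force: 3.7
```

```bash
python3 rise.py s9; python3 - <<'E'
import cv2,numpy as np
a=cv2.imread('pics/s7.png').astype(int);b=cv2.imread('pics/s9.png').astype(int)
for n,(y0,y1,x0,x1) in dict(lid=(120,360,0,330),jack=(110,230,330,420),ring=(115,150,280,335)).items():print(n,np.abs(a-b)[y0:y1,x0:x1].mean())
E
```

```text
t 22.9 p [ 0.448  -0.1723  0.0586] yaw -2.7 tilt [-0. -0.] op 0.0002 g 3.7 F [-3.9  0.9  7.3] q [ 0.36  0.42 -0.15  2.14  0.11  0.58 -1.48]
match 0.4921485483646393 shift px [ 8. -6.] 20mm would be [-0.96766402 -6.54689764] rise mm 18.329292212295123
lid 1.531473063973064
jack 1.4011111111111112
ring 4.0741125541125545
```

```bash
python3 - <<'E'
import cv2,numpy as np
g=lambda n:cv2.imread(f'pics/{n}.png',0)
a=g('s9')[112:150,275:330]
for n in('s7','s5'):
    m=cv2.matchTemplate(g(n)[90:200,240:370],a,cv2.TM_CCOEFF_NORMED);_,v,_,l=cv2.minMaxLoc(m);print(n,v,(np.array(l)-[35,22])/3,'px scene; 20mm=6.5px')
E
```

```text
s7 0.9869201183319092 [0. 0.] px scene; 20mm=6.5px
s5 0.5729028582572937 [3. 1.] px scene; 20mm=6.5px
```

The second lift matches the first with zero shift, so the pad is up about 20 mm. Handing in.

```bash
python3 -c "
from plant import ctrl
print(ctrl.hand_in())"
```

```text
the job is handed in; nothing more can be done
None
```

The job is handed in: the jack's saddle is within about 1 mm of the pad's centre, the lid was lifted about 20 mm, eased fully shut, and is now held about 20 mm up on the jack with the handle still pressed, at about 23 s of robot time (limit 67 s).

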